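# Scrub out the empty bolt cup

## Robot

A 7-joint arm with a two-finger parallel gripper is mounted at the origin on the work surface. World frame = base frame: x ahead of the robot, y to its left, z up, the work surface at z = 0. Lengths are in m, angles in rad, forces in N, time in s.
With the tool pointing down it reaches from about 0.425 to 0.875 m from the base axis. Payload 9.9 kg.
Tool frame: the origin (TCP) lies midway between the tips of the shut fingers; the grasp point (between the pads) lies 19 mm behind it; z points along the fingers, x is the direction in which the jaws open and shut, and the axes are right-handed (so a half turn about z gives the same grasp; the last joint's range is limited). The gripper opens to 85 mm and grips with 20 to 120 N. Pads are 22 mm wide; open, the fingers measure 114 mm over their backs; the gripper's body (76 mm by 85 mm) begins 54 mm behind the grasp point. The pads swing forward as they close: fully open they stand 13 mm farther back than shut.
Start: joints at [-1.419, 0.576, 0.025, 1.437, -0.015, 1.129, -0.057], TCP at [0.158, 0.656, 0.231] pointing down, gripper open.
Joint ranges: [-2.76, 2.76], [-0.34, 2.15], [-1.52, 1.57], [0.19, 2.46], [-1.09, 4.23], [0.17, 1.99], [-2.82, 2.82]. Speed limits (rad/s): [2.22, 2.22, 3.01, 3.01, 3.14, 3.14, 3.14].

## Interface

Orientations are given as a unit quaternion [w, x, y, z].
In Python, from workcell import ctrl, cams, job_done, spot_in, regions_of gives the robot as it stands.
- The arm moves only by the shell command python3 -m handwheel 'ROWS' [FORCE]. ROWS is JSON, a list of rows, each a list of 3 entries, a list of its own where there are three numbers: the shift along the tool's x, y, z in mm, then the turn, a rotation vector about the tool's x, y, z in rad, then the opening, from 0 (shut) to 1 (fully open). A call has 1 to 20 rows; each row shifts and turns the commanded pose from where the row before left it, along the tool's axes as they then stand; what a row does not reach is not made up. A row lasts 1/8 s, in which the tool goes at most 62.5 mm and 10.7 degrees, less where a joint would pass 70% of its speed; a pose out of reach is approached as far as the arm can. A call with a gripper value outside its range is refused whole. The fingers move at their own pace and stop on an object; FORCE is the grip in N (left out, the last holds). Time passes only in rows, so rows that do not move let the fingers close. It gives the time, the measured TCP pose, the force and the opening at its end, in the units of the state.
- ctrl.read_state(): the state, without advancing time (a new reading comes with each control period).
- cams.snapshot(name): name is "side" or "top"; returns a dict with "frame" (480x640x3 uint8, red, green, blue), "z_map" (480x640 float32, m along the optical axis (not along the pixel's ray), 0 where there is no reading), "vfov" (degrees; the focal length in pixels is half the picture's height over the tangent of half this angle, whatever the lens; pixels are square), "cx", "cy" (the principal point, pixels), "world_from_camera" (4x4, takes a point from camera to world coordinates). Camera axes: x right, y up, looking along -z (the intrinsics and any distortion apply to the point x, -y, -z); pixel columns grow to the right and rows downward; lengths in m; the calibration is good to about 2 mm. A picture is of the moment at which its call begins.
- job_done(): hands the job in, once; it reports no verdict.
Trained networks look in the newest picture that a camera, given by its name, has taken for a name from the list of things; names that differ only in an ending like _2 or _b are one class to them, and where a whole thing is asked for, a point or a joint stands for the part that bears it (a point fixed in the world has none). Each returns a list of dicts, best first, with "conf" (0 to 1); they miss things now and then, are a little off and sometimes report something else, mostly with a low value. They report only what shows in the picture. A call takes as long as a camera call. They do not tell look-alikes from the thing itself.
- spot_in(camera, query): "box" ([left, top, right, bottom] as shares, 0 to 1, of the picture: columns of its width, rows of its height, round what is visible of it).
- regions_of(camera, query): "mask" (480x640 bool, what is visible of it) and "box" ([left, top, right, bottom] as shares, 0 to 1, of the picture: columns of its width, rows of its height, round what is visible of it).
The state is a dict: "time": time; "q": joint angles; "joint_vel": joint speeds; "tau": joint torques, N m; "position": TCP position; "ee_rot": TCP orientation; "force": force on the tool from outside, world axes, zero at the start; "torque": the same for the moment, N m; "grip_width": opening from 0.0 (shut) to 1.0 (fully open).
Only numpy, scipy, OpenCV 4.12 (cv2) and the standard library are available. Lean on these libraries where they do the work, as an engineer would, in place of code of your own. Each camera call takes 0.05 s, during which the arm holds its last target.

## Task

Take the long round brush out of its steel stand and scrub out the empty white cup (not the one full of bolts) with two full strokes: each time push the brush straight down to the cup's bottom, then pull it up until its lower end is about level with the cup's rim. Then stand the brush back in its stand, lowering it all the way before letting go. Leave both cups standing upright where they are, without knocking or shoving them.

Things in the scene. Friction and masses are not known exactly. Their poses are not given: they have to be found in the camera images.
- brush_grip (a point): Centre of the handle of the long brush that stands upright, loose, in the stand: plain round wooden handle, 24 mm across, 80 mm long (40 mm of it above this point). The brush's lower end is 180 mm below this point on the same axis; z points up along the brush to the handle. About 0.12 kg.
- brush: The same brush, 220 mm long: a round rigid black bristle head 32 mm across and 84 mm long at its lower end, a steel stem 8 mm thick, then the handle from 140 to 220 mm. This point is the centre of its flat lower end; z points up along the brush to the handle.
- cup: The empty white ceramic cup, no handle, loose on the table: 100 mm high, rim 90 mm across outside, wall 4 mm, narrowing to about 62 mm inside near the bottom; inner floor 6 mm above its underside. Origin at the centre of its underside, z up. About 0.32 kg.
- bolt_cup: A white ceramic cup of the same shape and size, filled with steel bolts nearly to the rim: not to be brushed or moved. Origin at the centre of its underside, z up.
- stand: The brush's stand, fixed to the table: upright round steel tube on a 92 mm round foot, 105 mm high, flared mouth; 54 mm inside from its floor (6 mm above the underside) to 75 mm up, then widening to 76 mm at the mouth. Origin at the centre of its underside, z up. Other things near it and the cups are no taller than the cups.
Mind the look-alikes: they are no part of the job. What is shaped like the cup but blue or green is not meant. What is shaped like the brush but pink is not meant.

How it is judged:
By the outcome, as a careful person would: the job done as asked, in the order asked, and still so for the second after the job is handed in, with the robot touching nothing.
It also fails if it takes over 54 s, if anything falls off the work surface, if the arm or the gripper's body presses on something with over 40 N, if the wrist force passes 120 N, or if a joint passes its speed limit or range.

## Working session

There is one attempt and no reset: what is moved stays moved. The work goes in short steps, Python scripts to look and compute and a shell command to move; the robot and the scene stay as the last step left them, time stands still between calls to the robot, and variables do not carry over. Pictures are saved under pics/ and viewed, and the job is handed in when it is done.

```bash
ls; mkdir -p pics
python3 - <<'E'
from workcell import ctrl,cams,spot_in,regions_of
import cv2,numpy as np
print(ctrl.read_state())
for c in("side","top"):
    s=cams.snapshot(c); cv2.imwrite(f"pics/{c}0.png",s["frame"][:,:,::-1])
    print(c,s["vfov"],s["cx"],s["cy"],s["world_from_camera"],[k for k in s])
    for q in("cup","bolt_cup","brush","brush_grip","stand"):
        print(q,[(round(d["conf"],2),(np.array(d["box"])*[640,480,640,480]).round()) for d in spot_in(c,q)])
E
```

```text
pics
{'time': 0.0, 'q': array([-1.41880133,  0.57651118,  0.02482882,  1.43790128, -0.01501938,
        1.12896603, -0.05648427]), 'joint_vel': array([-5.52952651e-05,  2.73966196e-04,  6.62314689e-04, -9.85600837e-04,
        9.48684656e-04,  8.99954516e-04, -4.17717173e-04]), 'tau': array([ 6.90161542e-04, -7.65758085e+01,  2.25102961e+00, -2.85951322e+01,
        1.54508109e-02,  1.30164452e-02,  2.09705678e-05]), 'position': array([0.15756732, 0.65590153, 0.23045873]), 'ee_rot': array([ 5.17889054e-04,  7.85354170e-01,  6.19046190e-01, -6.10936305e-04]), 'force': array([-0.39570941, -1.17291954, -0.34570287]), 'torque': array([ 0.01283443,  0.04866711, -0.00879533]), 'grip_width': 1.0015251500427}
side 44.42801461163283 319.0065356149254 238.48404364759162 [[-0.97607287  0.15097702 -0.15648541  0.32145221]
 [-0.21630837 -0.60073178  0.76963109  0.85725572]
 [ 0.02219085  0.78506514  0.61901558  0.85358371]
 [ 0.          0.          0.          1.        ]] ['frame', 'z_map', 'vfov', 'cx', 'cy', 'world_from_camera']
cup [(0.8, array([297., 185., 337., 232.])), (0.76, array([358.,
[... 481 characters left out ...]
16751622e-01  3.79429869e-01]
 [-9.99599765e-01 -2.82059409e-02  2.17579854e-03 -4.65754605e-02]
 [-1.13304620e-03  1.16766397e-01  9.93158761e-01  1.16246844e+00]
 [ 0.00000000e+00  0.00000000e+00  0.00000000e+00  1.00000000e+00]] ['frame', 'z_map', 'vfov', 'cx', 'cy', 'world_from_camera']
cup [(0.75, array([390., 264., 433., 304.])), (0.67, array([457., 201., 510., 244.])), (0.57, array([383., 194., 427., 236.]))]
bolt_cup [(0.97, array([136., 193., 187., 234.]))]
brush [(0.88, array([279., 207., 294., 233.])), (0.5, array([269., 268., 291., 286.]))]
brush_grip [(0.89, array([273., 205., 294., 233.])), (0.71, array([271., 269., 291., 289.]))]
stand [(0.56, array([265., 202., 306., 247.]))]
```

View pics/side0.png

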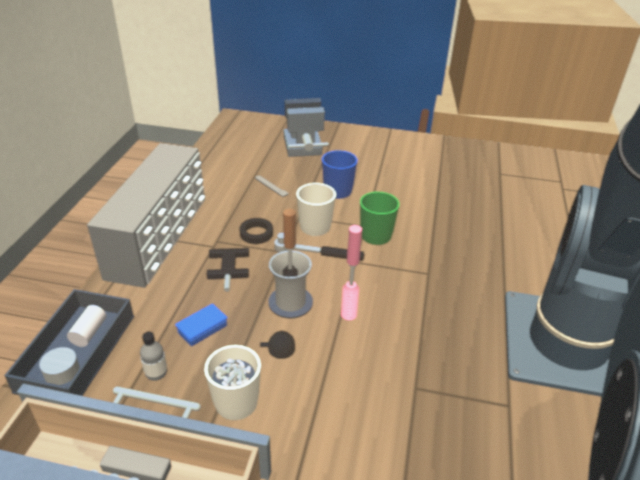

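View pics/top0.png

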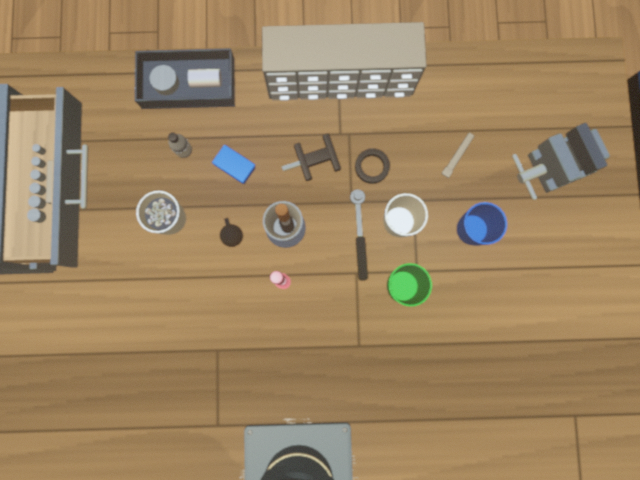

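The side view shows the white empty cup at about (316,208), the stand at (291,280) with the wooden handle at (289,225), the bolt cup at (234,380) and the pink look-alike at (352,270). In the top view the empty cup is at (406,215), the stand at (284,224) with the handle at (282,210), and the bolt cup at (158,212). Next I'll measure from depth in both views.

```bash
cat > h.py <<'E'
from workcell import ctrl,cams,spot_in,regions_of
import numpy as np,cv2
def cloud(c):
    s=cams.snapshot(c); z=s["z_map"]; f=240/np.tan(np.radians(s["vfov"]/2))
    v,u=np.mgrid[:480,:640]
    P=np.stack([(u-s["cx"])/f*z,-(v-s["cy"])/f*z,-z],-1)
    T=s["world_from_camera"]; W=P@T[:3,:3].T+T[:3,3]
    W[z<=0]=np.nan
    return s["frame"],W
def proj(c_s,p):
    s=c_s;T=np.linalg.inv(s["world_from_camera"]);q=T[:3,:3]@p+T[:3,3];f=240/np.tan(np.radians(s["vfov"]/2))
    return s["cx"]+f*q[0]/-q[2], s["cy"]-f*q[1]/-q[2]
def circ(p):
    A=np.c_[2*p[:,:2],np.ones(len(p))];b=(p[:,:2]**2).sum(1)
    x=np.linalg.lstsq(A,b,rcond=None)[0];return x[:2],np.sqrt(x[2]+x[0]**2+x[1]**2)
E
python3 - <<'E'
from h import *
np.set_printoptions(precision=4,suppress=True)
R={"top":{"cup":(380,190,432,240),"bolt":(133,188,184,237),"stand":(260,198,308,250),"brush":(272,200,298,235)},
"side":{"cup":(292,180,340,238),"bolt":(200,342,265,420),"stand":(266,248,316,318),"brush":(280,204,300,276)}}
for c in R:
    I,W=cloud(c); hsv=cv2.cvtColor(I,cv2.COLOR_RGB2HSV)
    print(c,"table z",np.nanmedian(W[300:340,300:360,2]) if c=="top" else np.nanmedian(W[350:400,320:380,2]))
    for n,(l,t,r,b) in R[c].items():
        w=W[t:b,l:r].reshape(-1,3);h=hsv[t:b,l:r].reshape(-1,3);k=~np.isnan(w[:,0]);w=w[k];h=h[k]
        if n=="brush":
            m=w[:,2]>.12
            p=w[m];print(n,len(p),"zmax",p[:,2].max())
            for z0 in np.arange(.11,.24,.01):
                q=w[(w[:,2]>z0)&(w[:,2]<z0+.01)]
                if len(q)>2:print("  ",round(z0+.005,3),len(q),np.median(q,0),q.min(0)[:2],q.max(0)[:2])
            continue
        ztop=np.percentile(w[w[:,2]<.125][:,2],98)
        p=w[(w[:,2]>ztop-.006)&(w[:,2]<ztop+.004)]
        for _ in range(5):
            ctr,rad=circ(p);d=np.hypot(*(p[:,:2]-ctr).T);e=abs(d-rad);p2=p[e<max(.003,2*e.std())]
            if len(p2)==len(p):break
            p=p2
        print(n,"ztop",ztop,len(p),ctr,rad,(w[w[:,2]>ztop-.008].min(0)+w[w[:,2]>ztop-.008].max(0))/2)
E
```

```text
top table z -0.0006360849868913832
cup ztop 0.09998183086458123 270 [ 0.5552 -0.2419] 0.0424313076727717 [ 0.5549 -0.2419  0.0978]
bolt ztop 0.10079932553988286 286 [0.5759 0.2785] 0.04260851112803315 [0.5759 0.2792 0.0986]
stand ztop 0.10536046314180708 270 [0.5487 0.017 ] 0.038895464894160965 [0.5494 0.0168 0.1632]
brush 199 zmax 0.2290098522013625
   0.155 7 [0.5402 0.0074 0.1544] [0.5388 0.0017] [0.5451 0.0138]
   0.165 9 [0.5401 0.0109 0.1625] [0.539  0.0013] [0.5457 0.0191]
   0.175 12 [0.5408 0.0075 0.1742] [0.539  0.0005] [0.5494 0.0204]
   0.185 13 [0.5421 0.0079 0.1833] [ 0.5395 -0.    ] [0.5518 0.0209]
   0.195 8 [0.5407 0.0065 0.1941] [0.5389 0.0012] [0.5452 0.0167]
   0.205 10 [0.5417 0.0078 0.2028] [0.539  0.0008] [0.5459 0.0198]
   0.215 15 [0.5407 0.0079 0.2145] [0.5387 0.    ] [0.5512 0.0212]
   0.225 124 [0.5503 0.0111 0.225 ] [0.5393 0.0015] [0.562  0.0222]
side table z -0.00018537462153589424
cup ztop 0.09988603513696609 215 [ 0.554  -0.2404] 0.04264194512199089 [ 0.5546 -0.1336  0.1599]
bolt ztop 0.10035738432698878 500 [0.5748 0.2804] 0.04247633270983131 [0.5753
[... 246 characters left out ...]
 [0.5457 0.0096] [0.5537 0.0182]
   0.135 16 [0.5494 0.0147 0.1338] [0.5435 0.0095] [0.5573 0.019 ]
   0.145 24 [0.5458 0.0195 0.1476] [0.5386 0.0085] [0.5549 0.0236]
   0.155 50 [0.5477 0.0214 0.1552] [0.5381 0.0087] [0.5599 0.026 ]
   0.165 56 [0.5467 0.0209 0.1647] [0.5377 0.008 ] [0.5596 0.0255]
   0.175 53 [0.5462 0.0205 0.1751] [0.5375 0.0099] [0.5594 0.0247]
   0.185 61 [0.5468 0.0209 0.185 ] [0.538 0.008] [0.5595 0.0262]
   0.195 52 [0.5463 0.0204 0.1956] [0.5376 0.0066] [0.559  0.0256]
   0.205 58 [0.5464 0.021  0.2057] [0.538  0.0084] [0.5594 0.0252]
   0.215 52 [0.5455 0.0209 0.215 ] [0.5373 0.0052] [0.5586 0.0261]
   0.225 97 [0.5486 0.0172 0.2253] [0.5386 0.0002] [0.5613 0.0269]
```

```bash
cat >> h.py <<'E'
from scipy.spatial.transform import Rotation as Ro
def delta(target):
    s=ctrl.read_state();q=s["ee_rot"];R=Ro.from_quat([q[1],q[2],q[3],q[0]])
    print("t",round(s["time"],2),"pos",s["position"].round(4),"F",s["force"].round(1),"w",round(s["grip_width"],3),"q",s["q"].round(2))
    m=R.as_matrix();print("toolx",m[:,0].round(4),"tooly",m[:,1].round(4),"toolz",m[:,2].round(4));print("shift mm",(1000*m.T@(np.array(target)-s["position"])).round(1))
E
python3 - <<'E'
from h import *
I,W=cloud("side");w=W[226:320,338:364].reshape(-1,3);w=w[(w[:,1]>-.15)]
for z in (.05,.1,.15,.19,.21,.22):
    q=w[abs(w[:,2]-z)<.006];print(z,len(q),np.median(q,0) if len(q) else '')
delta([.5498,.0125,.33])
E
python3 -m handwheel '[[[0,0,-50],[0,0,0],1],[[0,0,-50],[0,0,0],1],[[-38,38,0],[0,0,0],1],[[-38,38,0],[0,0,0],1],[[-38,38,0],[0,0,0],1],[[-38,38,0],[0,0,0],1],[[-38,38,0],[0,0,0],1],[[-38,38,0],[0,0,0],1],[[-38,38,0],[0,0,0],1],[[0,0,0],[0,0,0],1]]'
python3 -c "
from h import *
delta([.5498,.0125,.33])"
```

```text
0.05 66 [0.42287729 0.03468883 0.05075325]
0.1 20 [0.42504058 0.02728675 0.10077969]
0.15 54 [0.42346816 0.03316218 0.14970175]
0.19 62 [0.42308146 0.03366918 0.18926126]
0.21 71 [0.42493043 0.03322721 0.20996697]
0.22 94 [0.42450985 0.02785366 0.21926216]
t 0.75 pos [0.1577 0.6563 0.2313] F [-0.1 -0.2  0.3] w 0.999 q [-1.42  0.58  0.02  1.44 -0.01  1.13 -0.06]
toolx [ 0.2336  0.9723 -0.    ] tooly [ 0.9723 -0.2336  0.    ] toolz [-0. -0. -1.]
shift mm [-534.4  531.7  -98.7]
time: 2.0
position: [0.3567, 0.3316, 0.3319]
ee_rot: [0.001, 0.788, 0.616, 0.0]
force: [-0.8, 0.4, 1.3]
grip_width: 1.0
t 2.0 pos [0.3567 0.3316 0.3319] F [-0.8  0.4  1.3] w 1.0 q [-0.95  0.21  0.14  1.75 -0.03  1.18  0.52]
toolx [ 2.406e-01  9.706e-01 -1.000e-04] tooly [ 0.9706 -0.2406  0.0016] toolz [ 1.5e-03 -5.0e-04 -1.0e+00]
shift mm [-263.3  264.2    2.4]
```

The pink brush stands free at (0.424, 0.03), 126 mm from mine. With the jaws opening roughly along y, the gripper stays clear of it.

```bash
python3 -m handwheel '[[[-37.6,37.7,0],[0,0,0],1],[[-37.6,37.7,0],[0,0,0],1],[[-37.6,37.7,0],[0,0,0],1],[[-37.6,37.7,0],[0,0,0],1],[[-37.6,37.7,0],[0,0,0],1],[[-37.6,37.7,0],[0,0,0],1],[[-37.6,37.7,2],[0,0,0],1],[[0,0,0],[0,0,0],1],[[0,0,0],[0,0,0],1]]'
python3 -c "
from h import *
delta([.5498,.0125,.168])
I,W=cloud('side');cv2.imwrite('pics/s1.png',I[:,:,::-1])
I,W=cloud('top');cv2.imwrite('pics/t1.png',I[:,:,::-1])"
```

```text
time: 3.12
position: [0.5492, 0.0191, 0.329]
ee_rot: [-0.0, 0.785, 0.619, -0.0]
force: [0.8, -0.1, 0.4]
grip_width: 1.0
t 3.12 pos [0.5492 0.0191 0.329 ] F [ 0.8 -0.1  0.4] w 1.0 q [-0.36  0.33  0.33  1.62 -0.11  1.22  1.34]
toolx [2.330e-01 9.725e-01 4.000e-04] tooly [ 9.725e-01 -2.330e-01 -8.000e-04] toolz [-6.e-04  6.e-04 -1.e+00]
shift mm [ -6.3   2.2 161. ]
```

View pics/s1.png

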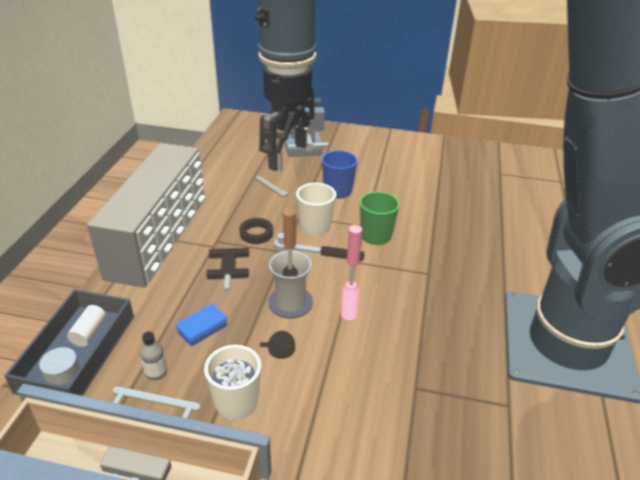

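View pics/t1.png

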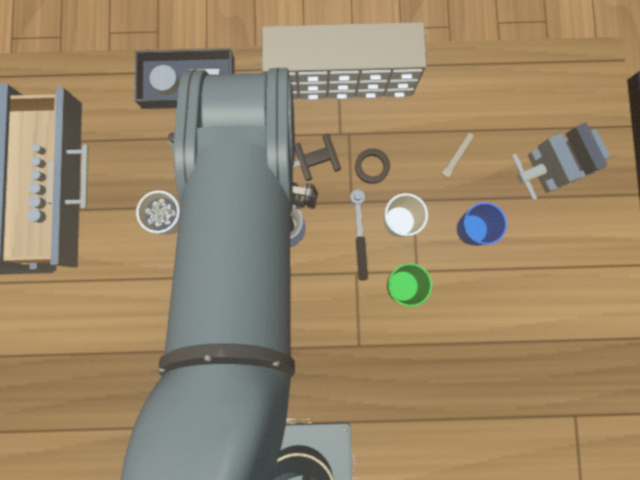

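The side view shows the gripper above and behind the stand, with its fingers at about (270–300,140). In the top view the forearm covers the stand. I'll check where the commanded TCP projects and what depth says about the finger positions.

Run:
```python
from h import *
s=cams.snapshot("side");print(proj(s,np.array([.5492,.0191,.329])),proj(s,np.array([.5492,.0191,.343])))
I,W=cloud("side");w=W[100:180,250:330].reshape(-1,3)
w=w[(abs(w[:,0]-.55)<.12)&(abs(w[:,1]-.02)<.12)&(w[:,2]>.3)]
for z in np.arange(.315,.45,.01):
    q=w[abs(w[:,2]-z)<.005]
    if len(q)>3:print(round(z,3),len(q),q.min(0).round(3),q.max(0).round(3))
delta([.5498,.0125,.168])
```

```text
(np.float64(288.23811461533273), np.float64(164.800720007231)) (np.float64(288.1537754494691), np.float64(157.67989473018937))
0.345 78 [ 0.527 -0.026  0.341] [0.568 0.072 0.35 ]
0.355 129 [ 0.526 -0.028  0.35 ] [0.567 0.077 0.36 ]
0.365 148 [ 0.526 -0.029  0.36 ] [0.567 0.077 0.37 ]
0.375 136 [ 0.527 -0.032  0.37 ] [0.568 0.078 0.38 ]
0.385 99 [ 0.52  -0.045  0.38 ] [0.576 0.091 0.39 ]
0.395 244 [ 0.519 -0.05   0.39 ] [0.577 0.097 0.4  ]
0.405 247 [ 0.52  -0.047  0.4  ] [0.577 0.094 0.41 ]
0.415 276 [ 0.52  -0.048  0.41 ] [0.577 0.093 0.42 ]
0.425 284 [ 0.52  -0.047  0.42 ] [0.576 0.093 0.43 ]
0.435 302 [ 0.524 -0.011  0.43 ] [0.576 0.091 0.44 ]
0.445 277 [0.537 0.022 0.44 ] [0.576 0.09  0.45 ]
t 3.33 pos [0.549  0.0195 0.3294] F [ 0.1 -0.3 -0.5] w 1.004 q [-0.36  0.32  0.33  1.62 -0.11  1.22  1.34]
toolx [2.314e-01 9.729e-01 5.000e-04] tooly [ 9.729e-01 -2.314e-01 -1.000e-04] toolz [ 0.e+00  5.e-04 -1.e+00]
shift mm [ -6.7   2.4 161.4]
```

```bash
python3 -m handwheel '[[[-6.7,2.4,0],[0,0,0],1],[[0,0,0],[0,0,0],1],[[0,0,40],[0,0,0],1],[[0,0,0],[0,0,0],1],[[0,0,0],[0,0,0],1]]' 60
python3 -c "
from h import *
delta([.5498,.0125,.168])
I,W=cloud('side');cv2.imwrite('pics/s2.png',cv2.resize(I[100:340,180:420,::-1],(600,600)))"
```

```text
time: 3.95
position: [0.5505, 0.0109, 0.2903]
ee_rot: [0.0, 0.785, 0.619, 0.0]
force: [-0.2, 0.1, 0.4]
grip_width: 0.998
t 3.95 pos [0.5505 0.0109 0.2903] F [-0.2  0.1  0.4] w 0.998 q [-0.34  0.35  0.33  1.69 -0.13  1.12  1.36]
toolx [2.337e-01 9.723e-01 1.000e-04] tooly [ 9.723e-01 -2.337e-01  7.000e-04] toolz [ 7.e-04 -0.e+00 -1.e+00]
shift mm [  1.4  -1.1 122.3]
```

View pics/s2.png

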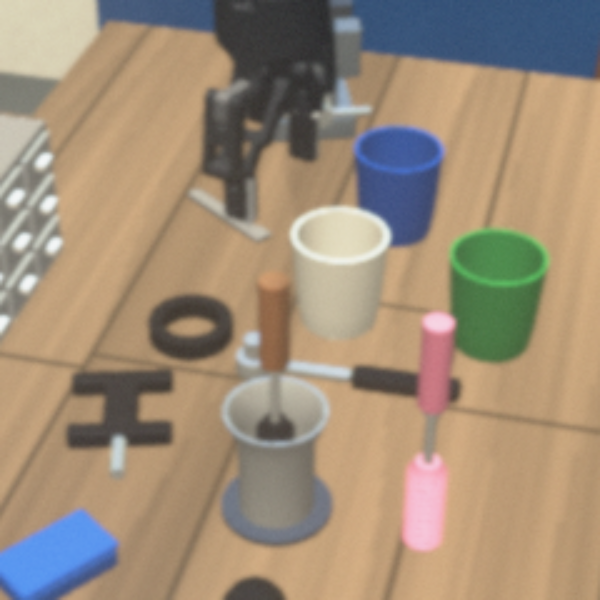

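In the crop, the fingers at (240,200) and (305,140) straddle the line of the handle at (273,310). I'll descend.

```bash
python3 -m handwheel '[[[0,0,30],[0,0,0],1],[[0,0,30],[0,0,0],1],[[0,0,30],[0,0,0],1],[[0,0,20],[0,0,0],1],[[0,0,12],[0,0,0],1],[[0,0,0],[0,0,0],1],[[0,0,0],[0,0,0],1]]' 60
python3 -c "
from h import *
delta([.5498,.0125,.168])
I,W=cloud('side');cv2.imwrite('pics/s3.png',cv2.resize(I[100:340,180:420,::-1],(600,600)))"
```

```text
time: 4.88
position: [0.5507, 0.0108, 0.1683]
ee_rot: [0.0, 0.785, 0.619, 0.001]
force: [-0.2, 0.1, 0.4]
grip_width: 0.999
t 4.88 pos [0.5507 0.0108 0.1683] F [-0.2  0.1  0.4] w 0.999 q [-0.3   0.47  0.29  1.86 -0.18  0.83  1.42]
toolx [2.337e-01 9.723e-01 5.000e-04] tooly [ 0.9723 -0.2337  0.0015] toolz [ 1.6e-03  1.0e-04 -1.0e+00]
shift mm [ 1.4 -1.3  0.3]
```

View pics/s3.png

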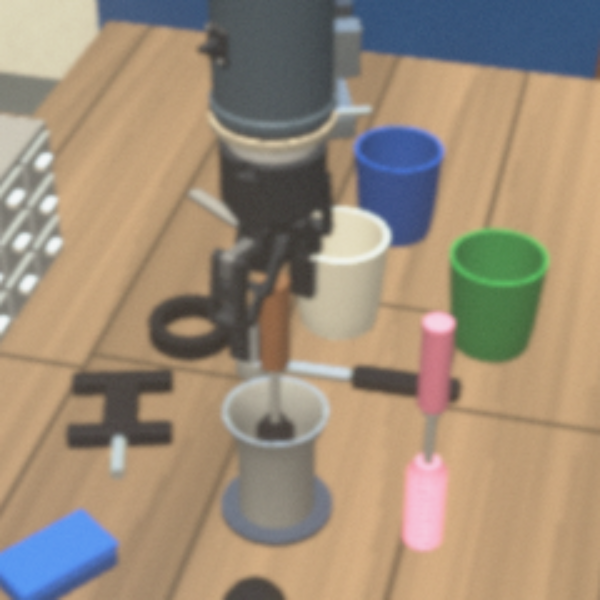

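The handle at (273,310) in the crop lies between the two fingers, so I'll shift by about 1 mm and close.

```bash
python3 -m handwheel '[[[1.4,-1.3,0],[0,0,0],1],[[0,0,0],[0,0,0],0.5],[[0,0,0],[0,0,0],0.3],[[0,0,0],[0,0,0],0.1],[[0,0,0],[0,0,0],0],[[0,0,0],[0,0,0],0],[[0,0,0],[0,0,0],0],[[0,0,0],[0,0,0],0],[[0,0,0],[0,0,0],0]]' 70
python3 -c "
from h import *
delta([.5498,.0125,.168])
I,W=cloud('side');cv2.imwrite('pics/s4.png',cv2.resize(I[100:340,180:420,::-1],(600,600)))"
```

```text
time: 6.05
position: [0.5493, 0.0125, 0.1675]
ee_rot: [0.0, 0.785, 0.619, 0.0]
force: [0.8, -0.5, 5.7]
grip_width: 0.261
t 6.05 pos [0.5493 0.0125 0.1675] F [ 0.8 -0.5  5.7] w 0.261 q [-0.31  0.47  0.29  1.86 -0.18  0.83  1.41]
toolx [2.337e-01 9.723e-01 1.000e-04] tooly [ 9.723e-01 -2.337e-01  5.000e-04] toolz [ 5.e-04 -0.e+00 -1.e+00]
shift mm [ 0.1  0.5 -0.5]
```

View pics/s4.png

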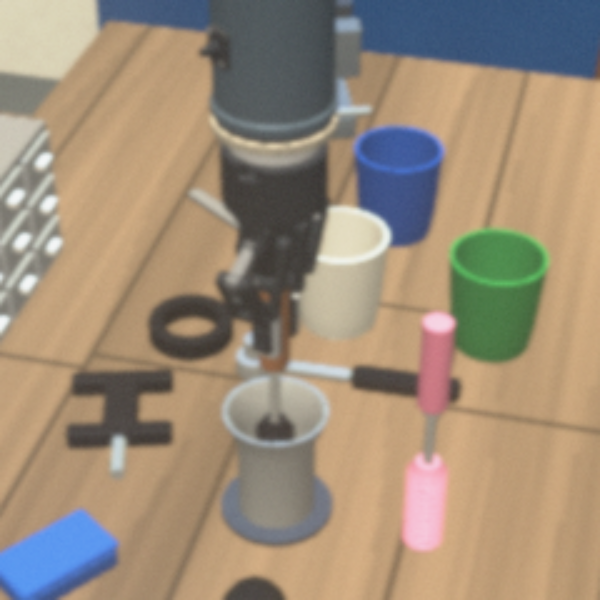

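The fingers closed at 22–24 mm, so the handle is held. I'll lift it straight up.

```bash
python3 -m handwheel '[[[0,0,-8],[0,0,0],0],[[0,0,-20],[0,0,0],0],[[0,0,-28],[0,0,0],0],[[0,0,-28],[0,0,0],0],[[0,0,-28],[0,0,0],0],[[0,0,-28],[0,0,0],0],[[0,0,0],[0,0,0],0],[[0,0,0],[0,0,0],0]]'
cat >> h.py <<'E'
def brush():
    I,W=cloud("side");p=ctrl.read_state()["position"]
    w=W.reshape(-1,3);w=w[(np.hypot(w[:,0]-p[0],w[:,1]-p[1])<.045)&(w[:,2]<p[2]-.005)&(w[:,2]>p[2]-.17)]
    for a in np.arange(-.01,-.175,-.0125):
        q=w[abs(w[:,2]-p[2]-a)<.005]
        if len(q)>3:print(round(a+p[2],3),len(q),"x",q[:,0].min().round(4),q[:,0].max().round(4),"mid",((q[:,0].min()+q[:,0].max())/2).round(4),"ymax",np.percentile(q[:,1],95).round(4))
    print("zmin",w[:,2].min())
    return I
E
python3 -c "
from h import *
I=brush();delta([.5546,-.2412,.3075])
cv2.imwrite('pics/s5.png',cv2.resize(I[60:340,160:440,::-1],(600,600)))"
```

```text
time: 7.1
position: [0.5485, 0.0127, 0.3066]
ee_rot: [-0.0, 0.785, 0.619, -0.001]
force: [-0.6, -0.1, -2.0]
grip_width: 0.262
0.296 65 x 0.5373 0.5593 mid 0.5483 ymax 0.024
0.284 34 x 0.5379 0.5568 mid 0.5474 ymax 0.0223
0.271 19 x 0.5453 0.5522 mid 0.5487 ymax 0.0172
0.259 18 x 0.5455 0.5516 mid 0.5486 ymax 0.0169
0.246 19 x 0.5456 0.5522 mid 0.5489 ymax 0.0173
0.234 39 x 0.5392 0.5584 mid 0.5488 ymax 0.0205
0.221 96 x 0.5331 0.5641 mid 0.5486 ymax 0.0261
0.209 77 x 0.5348 0.5638 mid 0.5493 ymax 0.0274
0.196 67 x 0.534 0.5641 mid 0.5491 ymax 0.0272
0.184 73 x 0.5333 0.5635 mid 0.5484 ymax 0.0262
0.171 65 x 0.534 0.565 mid 0.5495 ymax 0.0267
0.159 70 x 0.5336 0.5653 mid 0.5495 ymax 0.0273
0.146 50 x 0.5339 0.5619 mid 0.5479 ymax 0.0274
zmin 0.14340038567376923
t 7.15 pos [0.5484 0.0127 0.3063] F [ 0.2  0.5 -1.9] w 0.263 q [-0.34  0.34  0.34  1.66 -0.12  1.16  1.36]
toolx [ 2.335e-01  9.724e-01 -6.000e-04] tooly [ 0.9724 -0.2335 -0.0019] toolz [-1.9e-03 -1.0e-04 -1.0e+00]
shift mm [-245.4   65.3   -1.2]
```

View pics/s5.png

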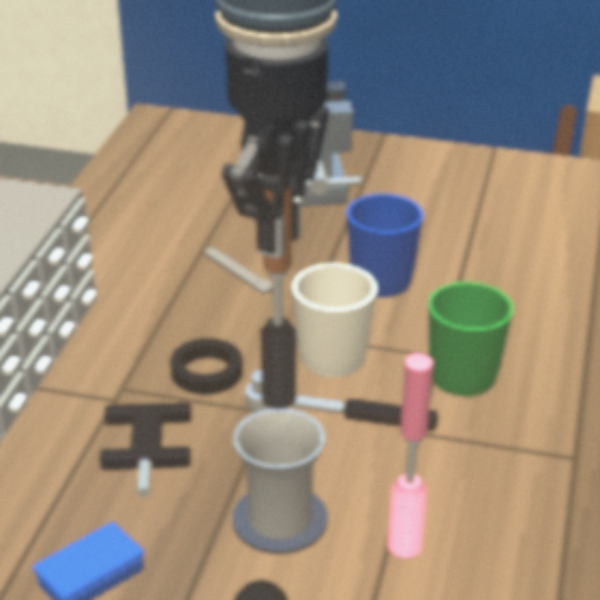

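The brush hangs vertical in the grip, at (277,370) in the crop, with its lower end at z≈0.144, which is 0.1615 below the TCP. Next I'll move over the white cup.

```bash
python3 -m handwheel '[[[-15,4,0],[0,0,0],0],[[-31,8,0],[0,0,0],0],[[-31,8,0],[0,0,0],0],[[-31,8,0],[0,0,0],0],[[-31,8,0],[0,0,0],0],[[-31,8,0],[0,0,0],0],[[-31,8,0],[0,0,0],0],[[-30,8,0],[0,0,0],0],[[-14.4,5.3,0],[0,0,0],0],[[0,0,0],[0,0,0],0],[[0,0,0],[0,0,0],0]]'
python3 -c "
from h import *
I=brush();delta([.5546,-.2412,.2615])
cv2.imwrite('pics/s6.png',cv2.resize(I[60:340,160:440,::-1],(600,600)))
I,W=cloud('top');cv2.imwrite('pics/t6.png',I[:,:,::-1])"
```

```text
time: 8.52
position: [0.5555, -0.24, 0.307]
ee_rot: [-0.0, 0.785, 0.62, 0.0]
force: [0.7, 0.6, -1.0]
grip_width: 0.263
0.297 47 x 0.5442 0.5661 mid 0.5552 ymax -0.2277
0.285 25 x 0.5452 0.5652 mid 0.5552 ymax -0.2303
0.272 15 x 0.5529 0.5605 mid 0.5567 ymax -0.2351
0.26 17 x 0.5529 0.5603 mid 0.5566 ymax -0.2352
0.247 17 x 0.5524 0.56 mid 0.5562 ymax -0.2354
0.235 31 x 0.5471 0.5658 mid 0.5564 ymax -0.2283
0.222 67 x 0.5408 0.5706 mid 0.5557 ymax -0.2253
0.21 59 x 0.5411 0.5697 mid 0.5554 ymax -0.2249
0.197 52 x 0.5407 0.5697 mid 0.5552 ymax -0.2241
0.185 58 x 0.5404 0.5708 mid 0.5556 ymax -0.2261
0.172 51 x 0.5415 0.5715 mid 0.5565 ymax -0.2255
0.16 56 x 0.5418 0.5716 mid 0.5567 ymax -0.2253
0.147 40 x 0.5416 0.5714 mid 0.5565 ymax -0.2262
zmin 0.14434914819344313
t 8.57 pos [ 0.5556 -0.2398  0.3071] F [ 0.   0.1 -0.9] w 0.265 q [ 0.09  0.44  0.39  1.52 -0.17  1.22  1.84]
toolx [2.319e-01 9.727e-01 8.000e-04] tooly [ 9.727e-01 -2.319e-01 -4.000e-04] toolz [-2.e-04  9.e-04 -1.e+00]
shift mm [-1.6 -0.6 45.6]
```

View pics/s6.png

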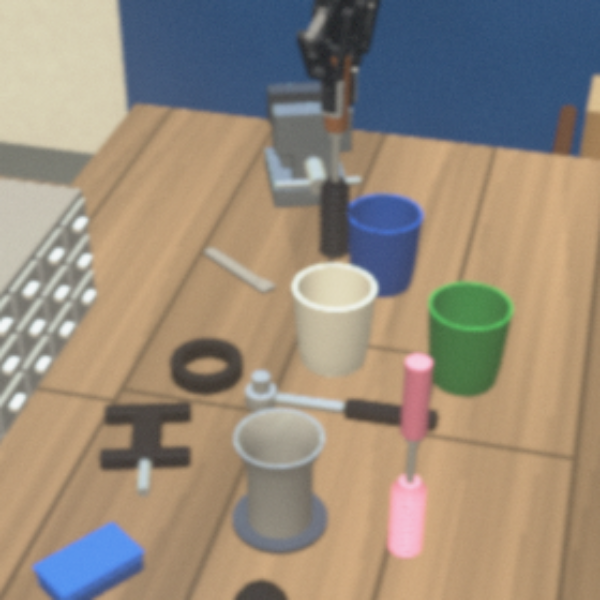

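View pics/t6.png

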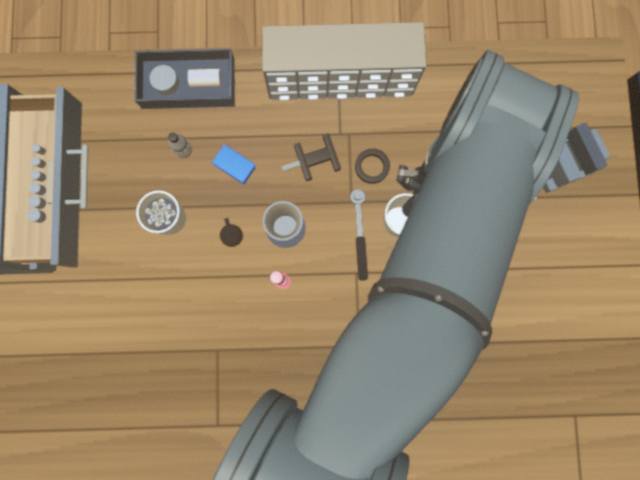

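The brush is over the cup: head at (335,215), cup mouth at (335,285) in the crop. Centring is good to about 2 mm and there is 15 mm of slack, so I'll descend most of the way.

```bash
python3 -m handwheel '[[[-0.5,-1.5,0],[0,0,0],0],[[0,0,20],[0,0,0],0],[[0,0,30],[0,0,0],0],[[0,0,30],[0,0,0],0],[[0,0,30],[0,0,0],0],[[0,0,20],[0,0,0],0],[[0,0,4],[0,0,0],0],[[0,0,0],[0,0,0],0],[[0,0,0],[0,0,0],0]]'
python3 -c "
from h import *
delta([.5546,-.2412,.1675])
I,W=cloud('side')
cv2.imwrite('pics/s7.png',cv2.resize(I[60:340,160:440,::-1],(600,600)))"
```

```text
time: 9.75
position: [0.5542, -0.2416, 0.1744]
ee_rot: [0.001, 0.785, 0.619, 0.0]
force: [-0.2, 0.6, -1.4]
grip_width: 0.263
t 9.75 pos [ 0.5542 -0.2416  0.1744] F [-0.2  0.6 -1.4] w 0.263 q [ 0.11  0.55  0.35  1.72 -0.23  0.91  1.89]
toolx [ 2.335e-01  9.724e-01 -2.000e-04] tooly [ 0.9724 -0.2335  0.0017] toolz [ 1.6e-03 -6.0e-04 -1.0e+00]
shift mm [0.5 0.2 6.9]
```

View pics/s7.png

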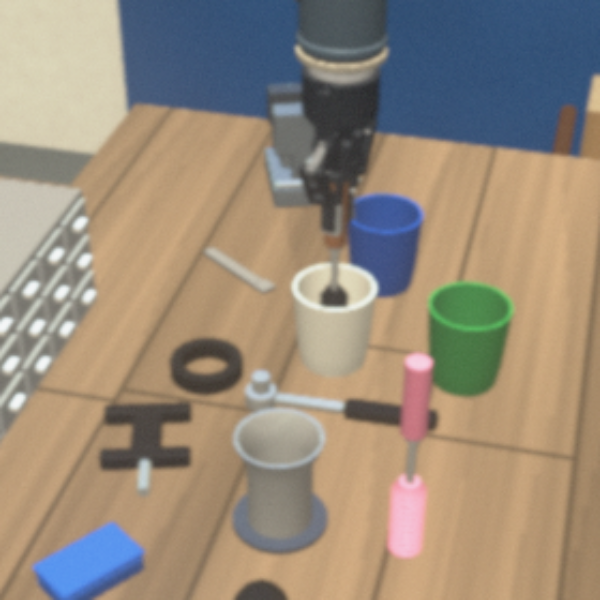

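The head is inside the cup, at (334,295) in the crop, and centred. I'll go down to contact in small steps.

```bash
python3 -m handwheel '[[[0,0,3],[0,0,0],0],[[0,0,2],[0,0,0],0],[[0,0,1.5],[0,0,0],0],[[0,0,0],[0,0,0],0],[[0,0,0],[0,0,0],0]]'
python3 -c "
from h import *
delta([.5546,-.2412,.1675])"
python3 -m handwheel '[[[0,0,1],[0,0,0],0],[[0,0,0],[0,0,0],0]]'
```

```text
time: 10.42
position: [0.5541, -0.2416, 0.1675]
ee_rot: [0.0, 0.785, 0.619, 0.0]
force: [-0.8, 0.8, 4.9]
grip_width: 0.262
t 10.43 pos [ 0.5541 -0.2416  0.1675] F [-0.8  0.8  4.9] w 0.262 q [ 0.12  0.55  0.34  1.72 -0.23  0.9   1.89]
toolx [0.2336 0.9723 0.    ] tooly [ 0.9723 -0.2336  0.0011] toolz [ 1.1e-03 -2.0e-04 -1.0e+00]
shift mm [0.5 0.4 0. ]
time: 10.68
position: [0.5544, -0.2418, 0.1675]
ee_rot: [0.001, 0.785, 0.619, 0.001]
force: [-1.7, 1.3, 13.2]
grip_width: 0.265
```

Bottom contact is confirmed at 13 N and TCP 0.1675. I'll pull up 95 mm to bring the lower end level with the rim.

```bash
python3 -m handwheel '[[[0,0,-10],[0,0,0],0],[[0,0,-25],[0,0,0],0],[[0,0,-25],[0,0,0],0],[[0,0,-25],[0,0,0],0],[[0,0,-10],[0,0,0],0],[[0,0,0],[0,0,0],0],[[0,0,0],[0,0,0],0]]'
python3 -c "
from h import *
I=brush();delta([.5546,-.2412,.1675])
cv2.imwrite('pics/s8.png',cv2.resize(I[60:340,160:440,::-1],(600,600)))"
```

```text
time: 11.55
position: [0.5533, -0.2411, 0.2597]
ee_rot: [-0.001, 0.785, 0.619, -0.0]
force: [-0.3, 0.3, -0.9]
grip_width: 0.261
0.25 47 x 0.5417 0.5631 mid 0.5524 ymax -0.2284
0.237 23 x 0.5439 0.563 mid 0.5534 ymax -0.2319
0.225 18 x 0.5501 0.5574 mid 0.5537 ymax -0.2349
0.212 17 x 0.5501 0.5566 mid 0.5533 ymax -0.235
0.2 15 x 0.5495 0.5564 mid 0.553 ymax -0.2362
0.187 26 x 0.544 0.5608 mid 0.5524 ymax -0.2343
0.175 63 x 0.5388 0.568 mid 0.5534 ymax -0.2271
0.162 56 x 0.5382 0.5674 mid 0.5528 ymax -0.2249
0.15 48 x 0.5391 0.5696 mid 0.5544 ymax -0.2247
0.137 57 x 0.5385 0.5688 mid 0.5537 ymax -0.2255
0.125 47 x 0.5384 0.5698 mid 0.5541 ymax -0.2256
0.112 55 x 0.5387 0.5686 mid 0.5537 ymax -0.2251
0.1 206 x 0.51 0.5981 mid 0.554 ymax -0.1988
0.087 54 x 0.5104 0.595 mid 0.5527 ymax -0.1988
zmin 0.0897200674200761
t 11.6 pos [ 0.5532 -0.2412  0.2597] F [-0.5  0.1 -2. ] w 0.264 q [ 0.09  0.47  0.38  1.6  -0.19  1.11  1.85]
toolx [2.336e-01 9.723e-01 1.000e-04] tooly [ 0.9723 -0.2336 -0.0018] toolz [-1.8e-03  6.0e-04 -1.0e+00]
shift mm [ 0.3  1.5 92.2]
```

View pics/s8.png

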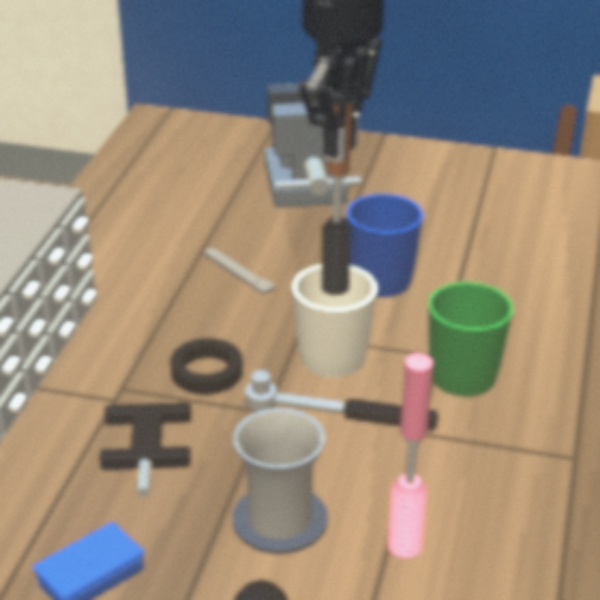

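The lower end is about 2 mm below the rim, at (336,290) in the crop. I'll raise it 2 mm to level, then do stroke 2.

```bash
python3 -m handwheel '[[[0.3,1,-2.5],[0,0,0],0],[[0,0,0],[0,0,0],0],[[0,0,0],[0,0,0],0]]'
python3 -m handwheel '[[[0,0,20],[0,0,0],0],[[0,0,25],[0,0,0],0],[[0,0,25],[0,0,0],0],[[0,0,15],[0,0,0],0],[[0,0,4],[0,0,0],0],[[0,0,3],[0,0,0],0],[[0,0,2],[0,0,0],0],[[0,0,0],[0,0,0],0],[[0,0,0],[0,0,0],0]]'
```

```text
time: 11.98
position: [0.5547, -0.2414, 0.2632]
ee_rot: [-0.0, 0.785, 0.619, -0.0]
force: [-0.5, -0.4, -1.1]
grip_width: 0.265
time: 13.1
position: [0.5549, -0.2414, 0.1697]
ee_rot: [0.0, 0.785, 0.619, 0.0]
force: [0.3, -0.1, -1.9]
grip_width: 0.264
```

```bash
python3 -m handwheel '[[[0,0,1.5],[0,0,0],0],[[0,0,1],[0,0,0],0],[[0,0,0.5],[0,0,0],0],[[0,0,0],[0,0,0],0]]'
```

```text
time: 13.6
position: [0.5554, -0.2416, 0.1675]
ee_rot: [0.001, 0.785, 0.619, 0.001]
force: [-1.8, 1.1, 10.7]
grip_width: 0.265
```

Bottom contact again, at 10.7 N. I'll pull up to the rim, hold, then lift clear.

```bash
python3 -m handwheel '[[[0,0,-10],[0,0,0],0],[[0,0,-25],[0,0,0],0],[[0,0,-25],[0,0,0],0],[[0,0,-25],[0,0,0],0],[[0,0,-10],[0,0,0],0],[[0,0,0],[0,0,0],0],[[0,0,0],[0,0,0],0],[[0,0,0],[0,0,0],0]]'
python3 -m handwheel '[[[0,0,-20],[0,0,0],0],[[0,0,-28],[0,0,0],0],[[0,0,0],[0,0,0],0],[[0,0,0],[0,0,0],0]]'
python3 -c "
from h import *
I=brush();delta([.548,.0175,.308])
cv2.imwrite('pics/s9.png',cv2.resize(I[60:340,160:440,::-1],(600,600)))"
```

```text
time: 14.6
position: [0.5544, -0.2412, 0.2603]
ee_rot: [-0.001, 0.785, 0.619, -0.0]
force: [0.5, -0.3, -1.3]
grip_width: 0.264
time: 15.1
position: [0.5544, -0.2411, 0.3083]
ee_rot: [-0.001, 0.785, 0.619, -0.0]
force: [-0.6, 0.5, -1.5]
grip_width: 0.263
0.298 50 x 0.5429 0.5674 mid 0.5551 ymax -0.2286
0.286 29 x 0.5439 0.563 mid 0.5535 ymax -0.2307
0.273 15 x 0.551 0.5579 mid 0.5544 ymax -0.2369
0.261 21 x 0.5509 0.5583 mid 0.5546 ymax -0.2364
0.248 14 x 0.5504 0.5575 mid 0.554 ymax -0.2368
0.236 28 x 0.5465 0.5641 mid 0.5553 ymax -0.2319
0.223 69 x 0.5399 0.5694 mid 0.5546 ymax -0.2258
0.211 68 x 0.5399 0.5707 mid 0.5553 ymax -0.2262
0.198 44 x 0.5404 0.5701 mid 0.5553 ymax -0.2247
0.186 56 x 0.5403 0.5702 mid 0.5552 ymax -0.2258
0.173 49 x 0.5404 0.5703 mid 0.5553 ymax -0.2266
0.161 56 x 0.5398 0.5707 mid 0.5553 ymax -0.2255
0.148 39 x 0.5386 0.5699 mid 0.5542 ymax -0.226
zmin 0.14656871083485523
t 15.15 pos [ 0.5543 -0.241   0.3081] F [-0.5  0.4 -1.9] w 0.262 q [ 0.09  0.44  0.39  1.52 -0.17  1.22  1.84]
toolx [2.335e-01 9.724e-01 3.000e-04] tooly [ 0.9724 -0.2335 -0.0019] toolz [-1.8e-03  7.0e-04 -1.0e+00]
shift mm [249.9 -66.5   0.3]
```

View pics/s9.png

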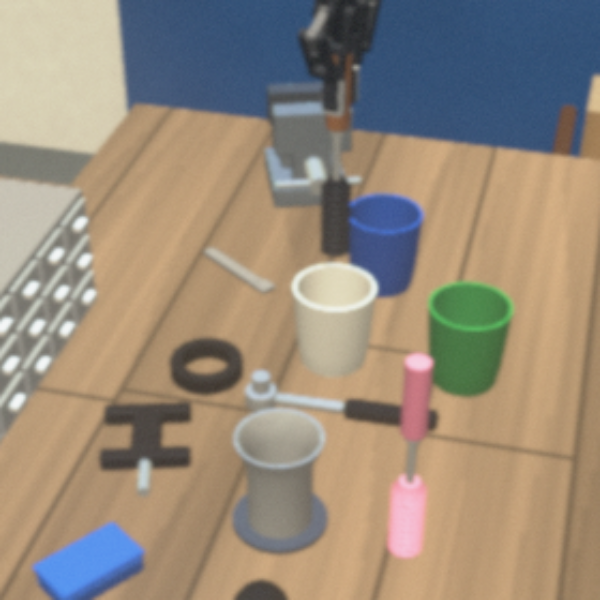

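The cup hasn't moved (mouth still at (335,285)), and the brush hangs clear above it. I'll take it back over the stand.

```bash
python3 -m handwheel '[[[15,-4,0],[0,0,0],0],[[31,-8,0],[0,0,0],0],[[31,-8,0],[0,0,0],0],[[31,-8,0],[0,0,0],0],[[31,-8,0],[0,0,0],0],[[31,-8,0],[0,0,0],0],[[31,-8,0],[0,0,0],0],[[31,-8,0],[0,0,0],0],[[17.9,-6.5,0],[0,0,0],0],[[0,0,0],[0,0,0],0],[[0,0,0],[0,0,0],0]]'
python3 -c "
from h import *
I=brush();delta([.548,.0175,.168])
cv2.imwrite('pics/s10.png',cv2.resize(I[60:340,160:440,::-1],(600,600)))"
```

```text
time: 16.52
position: [0.5482, 0.0167, 0.3091]
ee_rot: [0.0, 0.785, 0.619, -0.0]
force: [0.6, 0.2, -0.6]
grip_width: 0.258
0.299 61 x 0.5376 0.5582 mid 0.5479 ymax 0.0288
0.287 35 x 0.5377 0.5576 mid 0.5477 ymax 0.0275
0.274 21 x 0.545 0.5531 mid 0.549 ymax 0.0204
0.262 26 x 0.5445 0.5531 mid 0.5488 ymax 0.021
0.249 19 x 0.5446 0.5535 mid 0.5491 ymax 0.0208
0.237 29 x 0.5398 0.5571 mid 0.5484 ymax 0.0244
0.224 97 x 0.5342 0.5648 mid 0.5495 ymax 0.0303
0.212 85 x 0.5335 0.5642 mid 0.5489 ymax 0.0314
0.199 62 x 0.5341 0.5633 mid 0.5487 ymax 0.0316
0.187 67 x 0.5334 0.5626 mid 0.548 ymax 0.0308
0.174 58 x 0.5348 0.562 mid 0.5484 ymax 0.0306
0.162 70 x 0.5337 0.5633 mid 0.5485 ymax 0.0305
0.149 53 x 0.5337 0.5637 mid 0.5487 ymax 0.0304
zmin 0.14612602380352946
t 16.57 pos [0.5483 0.0163 0.3092] F [-0.1 -0.1 -2.1] w 0.266 q [-0.36  0.34  0.34  1.66 -0.12  1.17  1.35]
toolx [ 2.347e-01  9.721e-01 -5.000e-04] tooly [ 0.9721 -0.2347  0.    ] toolz [-1.e-04 -5.e-04 -1.e+00]
shift mm [  1.2  -0.6 141.2]
```

View pics/s10.png

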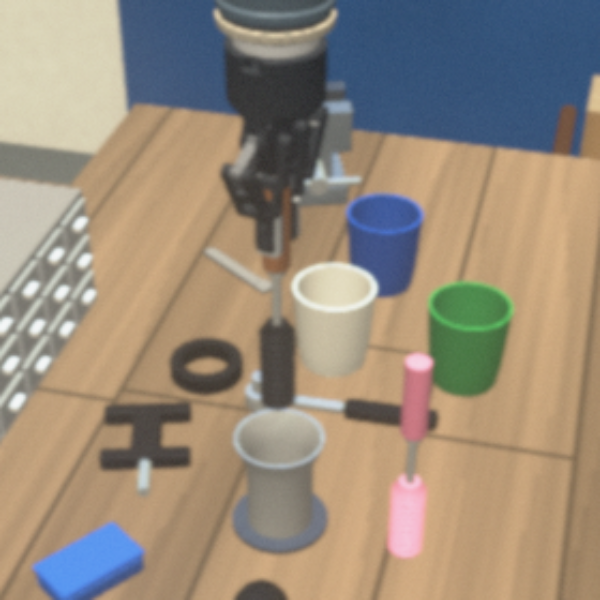

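The brush is over the stand mouth, at (278,365) in the crop, with the mouth at (280,440). I'll correct by about 2 mm and lower it.

```bash
python3 -m handwheel '[[[2,-1.5,0],[0,0,0],0],[[0,0,20],[0,0,0],0],[[0,0,30],[0,0,0],0],[[0,0,30],[0,0,0],0],[[0,0,30],[0,0,0],0],[[0,0,18],[0,0,0],0],[[0,0,6],[0,0,0],0],[[0,0,0],[0,0,0],0],[[0,0,0],[0,0,0],0]]'
python3 -c "
from h import *
delta([.548,.0175,.1675])"
```

```text
time: 17.7
position: [0.548, 0.0193, 0.1762]
ee_rot: [0.0, 0.785, 0.619, 0.001]
force: [0.1, 0.9, -0.9]
grip_width: 0.262
t 17.7 pos [0.548  0.0193 0.1762] F [ 0.1  0.9 -0.9] w 0.262 q [-0.33  0.46  0.3   1.86 -0.18  0.85  1.4 ]
toolx [2.338e-01 9.723e-01 5.000e-04] tooly [ 0.9723 -0.2338  0.0014] toolz [ 1.4e-03  1.0e-04 -1.0e+00]
shift mm [-1.8  0.4  8.7]
```

```bash
python3 -m handwheel '[[[0,0,4],[0,0,0],0],[[0,0,3],[0,0,0],0],[[0,0,1],[0,0,0],0],[[0,0,1],[0,0,0],0],[[0,0,0],[0,0,0],0],[[0,0,0],[0,0,0],0]]'
```

```text
time: 18.45
position: [0.5481, 0.0193, 0.1675]
ee_rot: [0.0, 0.785, 0.619, 0.001]
force: [-2.0, -0.7, 11.3]
grip_width: 0.264
```

The brush is on the stand floor: 11 N at the same TCP height as when it was picked up. I'll ease the press, release gradually and check.

```bash
python3 -m handwheel '[[[0,0,-0.5],[0,0,0],0],[[0,0,0],[0,0,0],0],[[0,0,0],[0,0,0],0.32],[[0,0,0],[0,0,0],0.4],[[0,0,0],[0,0,0],0.6],[[0,0,0],[0,0,0],0.8],[[0,0,0],[0,0,0],1],[[0,0,0],[0,0,0],1],[[0,0,0],[0,0,0],1],[[0,0,0],[0,0,0],1]]'
python3 -c "
from h import *
I=brush();delta([.548,.0175,.33])
cv2.imwrite('pics/s11.png',cv2.resize(I[60:340,160:440,::-1],(600,600)))"
```

```text
time: 19.7
position: [0.5475, 0.0195, 0.1668]
ee_rot: [-0.0, 0.785, 0.619, 0.0]
force: [0.3, -0.9, -1.0]
grip_width: 0.997
0.157 44 x 0.5374 0.5555 mid 0.5464 ymax 0.0312
0.144 24 x 0.5385 0.5577 mid 0.5481 ymax 0.0287
0.132 15 x 0.545 0.5517 mid 0.5483 ymax 0.0244
0.119 17 x 0.5452 0.5517 mid 0.5484 ymax 0.0236
0.107 232 x 0.5067 0.5886 mid 0.5477 ymax 0.0569
0.094 302 x 0.511 0.5836 mid 0.5473 ymax 0.0542
0.082 265 x 0.517 0.5802 mid 0.5486 ymax 0.0498
0.069 180 x 0.5169 0.5762 mid 0.5465 ymax 0.0485
0.057 127 x 0.5166 0.5738 mid 0.5452 ymax 0.0479
0.044 113 x 0.5168 0.5742 mid 0.5455 ymax 0.0491
0.032 108 x 0.5169 0.5746 mid 0.5457 ymax 0.0479
0.019 107 x 0.5167 0.5752 mid 0.546 ymax 0.0485
0.007 500 x 0.5025 0.5919 mid 0.5472 ymax 0.06
-0.006 16 x 0.5058 0.5885 mid 0.5472 ymax 0.0615
zmin -0.003037598552331211
t 19.75 pos [0.5475 0.0194 0.1668] F [-0.5 -0.2  0.2] w 0.991 q [-0.32  0.47  0.3   1.87 -0.18  0.83  1.4 ]
toolx [ 0.2336  0.9723 -0.    ] tooly [ 0.9723 -0.2336 -0.    ] toolz [-0. -0. -1.]
shift mm [  -1.8    1.  -163.2]
```

View pics/s11.png

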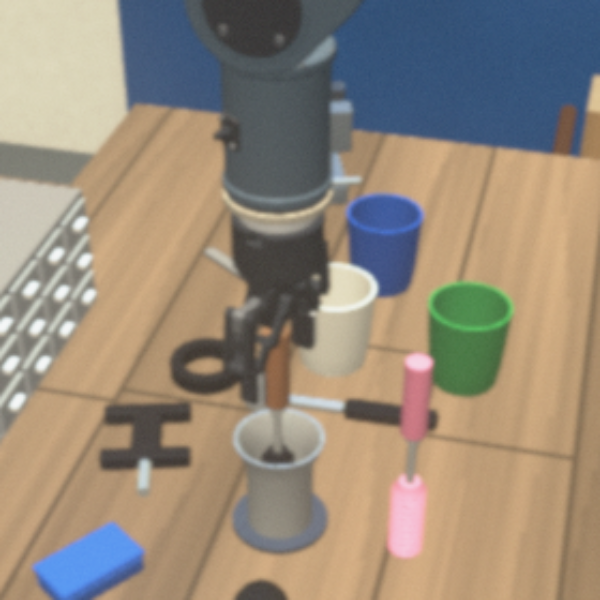

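The fingers are open and the brush stands upright in the stand, handle at (277,370). I'll retreat straight up, then move aside (towards +y, up high) so the top camera can see.

```bash
python3 -m handwheel '[[[0,0,-10],[0,0,0],1],[[0,0,-30],[0,0,0],1],[[0,0,-40],[0,0,0],1],[[0,0,-40],[0,0,0],1],[[0,0,-40],[0,0,0],1],[[38,-38,0],[0,0,0],1],[[38,-38,0],[0,0,0],1],[[38,-38,0],[0,0,0],1],[[38,-38,0],[0,0,0],1],[[38,-38,0],[0,0,0],1],[[38,-38,0],[0,0,0],1],[[38,-38,0],[0,0,0],1],[[38,-38,0],[0,0,0],1],[[38,-38,0],[0,0,0],1],[[38,-38,0],[0,0,0],1],[[0,0,0],[0,0,0],1],[[0,0,0],[0,0,0],1]]'
python3 - <<'E'
from h import *
np.set_printoptions(precision=4,suppress=True)
R={"top":{"cup":(380,190,432,240),"bolt":(133,188,184,237),"brush":(265,195,305,250)},
"side":{"cup":(292,180,340,238),"bolt":(200,342,265,420),"brush":(280,200,302,276)}}
for c in R:
    I,W=cloud(c);cv2.imwrite(f'pics/{c}12.png',I[:,:,::-1])
    for n,(l,t,r,b) in R[c].items():
        w=W[t:b,l:r].reshape(-1,3);w=w[~np.isnan(w[:,0])]
        if n=="brush":
            for z in(.125,.155,.185,.215,.225):
                q=w[abs(w[:,2]-z)<.006]
                if len(q):print(c,z,len(q),(q.min(0)+q.max(0))[:2]/2,q[:,1].max())
            print("zmax",w[:,2].max());continue
        p=w[(w[:,2]>.094)&(w[:,2]<.104)]
        for _ in range(5):
            ctr,rad=circ(p);e=abs(np.hypot(*(p[:,:2]-ctr).T)-rad);p=p[e<max(.003,2*e.std())]
        print(c,n,ctr,rad,len(p))
E
```

```text
time: 21.88
position: [0.2672, 0.4771, 0.3271]
ee_rot: [0.0, 0.785, 0.619, 0.0]
force: [0.1, 0.9, 0.3]
grip_width: 0.998
top cup [ 0.5552 -0.2418] 0.04245882817887136 267
top bolt [0.5759 0.2785] 0.042537003204124416 290
top 0.155 11 [0.5434 0.0162] 0.025134531701303475
top 0.185 15 [0.5425 0.017 ] 0.026650202301482365
top 0.215 20 [0.5485 0.0186] 0.029751770955966997
top 0.225 127 [0.5494 0.0184] 0.029751770955966997
zmax 0.2282207263725261
side cup [ 0.554  -0.2407] 0.04277713150694861 217
side bolt [0.5749 0.2803] 0.04252092193187837 513
side 0.125 18 [0.5486 0.021 ] 0.024187066366935794
side 0.155 61 [0.5471 0.025 ] 0.0325157393483394
side 0.185 65 [0.5486 0.026 ] 0.03314760217858703
side 0.215 72 [0.5482 0.0248] 0.03161619889768086
side 0.225 102 [0.5487 0.0206] 0.03112907995551173
zmax 0.2278996105782778
```

View pics/top12.png

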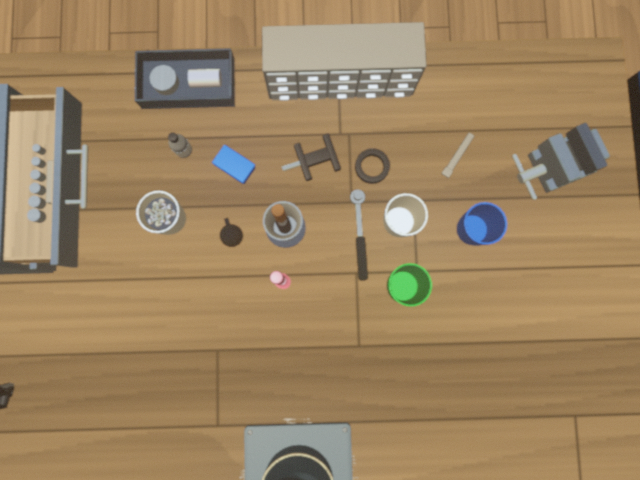

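View pics/side12.png

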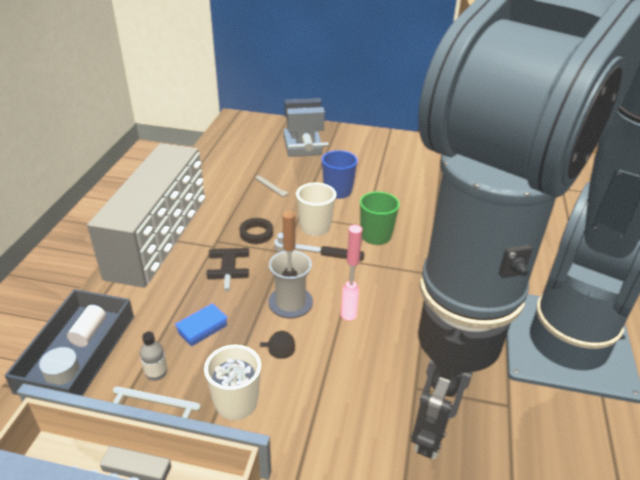

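Both views show the brush upright in the stand (top (279,213), side (289,230)). Both cups are where they were, to within 0.3 mm, and the arm is clear. I'll hand the job in.

```bash
python3 -c "
from workcell import job_done
print(job_done())"
```

```text
the job is handed in; nothing more can be done
None
```

I took the brush from its stand and scrubbed the empty white cup with two full strokes. I then lowered the brush to the stand floor, let go, and handed the job in at about 22 s of the 54 s allowed.

- **Strokes:** Each stroke pressed on the cup's bottom, with 13 N and 11 N measured. Going by the tool height, the brush's lower end was within about 2 mm of the rim after each pull-up. I also checked the first pull-up in the side camera. After the second I paused at the rim, then lifted clear.
- **Brush in stand:** It touched the stand floor with 11 N before release, at the same tool height as when I picked it up. Both cameras then showed it upright with its top at z ≈ 0.228 m, about the same as before.
- **Cups:** Both cups measured within 0.3 mm of where they started, and the gripper was open and well clear.

No check failed. The two cameras differed from each other by 1–2 mm throughout, which is within their calibration.

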